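# Mount a coil bobbin on the test spindle and probe its two contacts

## Task

Put the coil bobbin onto the upright spindle of the test stand, coloured contacts up, lowering it fully down onto its seat rather than dropping it, and let go. Then take the yellow test probe and press its tip lightly for about half a second on the bobbin's red contact, then on the blue one, and put the probe back upright in its holder, fully home. Leave the meter, folding rule, screwdriver and parts bin where they lie.

Things in the scene. Friction and masses are not known exactly. Their poses are not given: they have to be found in the camera images.
- spool: Coil bobbin (spool), about 250 g, standing on the bench at the start: two white round flanges 60 mm across and 8 mm thick, copper-coloured rigid potted coil 48 mm across between them, 60 mm tall, with a through bore 16 mm across on its axis. Origin: centre of its underside; z runs up along the bore, x points towards the red contact.
- red_pad (a point): Centre of the upper face of the red contact on the bobbin's top flange: a rigid disc 16 mm across, 2 mm high with a brass dot, 20 mm from the bobbin's axis (bobbin +x), 62 mm above the bobbin's underside.
- blue_pad (a point): The same for the blue contact, on the other side of the bore (bobbin -x).
- stand: Fixed test stand: olive square base 100 x 100 x 14 mm, on it a round aluminium seat 56 mm across whose top is 30 mm above the bench, and from its centre an upright steel spindle 12 mm across that rises 72 mm above the seat (102 mm above the bench), its last 7 mm tapering to 5 mm. Origin: centre of the base's underside; z up.
- stand_seat (a point): Centre of the seat's top face, on the spindle's axis; a mounted bobbin's underside centre coincides with it.
- probe: Cordless test probe, about 100 g, upright in its holder: yellow square handle 22 x 22 mm, 80 mm long with two black bands, on a round black collar 32 mm across and 6 mm thick; below the collar a sleeve 8 mm across, 26 mm long, then a steel pin. Origin: centre of the collar's underside; z up along the handle (from 6 to 86 mm, grip at about 50 mm); x and y square to its flat sides.
- probe_tip (a point): The lower end of the probe's steel pin (5 mm across), 42 mm below the probe's origin when not pressed. The pin is sprung: it slides up into the sleeve by up to 10 mm, needing 1.2 N at first and 4.2 N at the end of its travel.
- holder: Fixed grey probe holder: block 80 x 80 x 60 mm with a round hole 16 mm across and 55 mm deep in the centre of its top. The probe's pin hangs in the hole and its collar rests on the top; the standing probe's handle ends 146 mm above the bench. Origin: centre of the underside; z up.
- holder_seat (a point): Centre of the hole's mouth, on the holder's top face, 60 mm above the bench; the probe's origin lies here when it is home.
- meter: Bystander: green multimeter, 75 x 150 x 35 mm with a black knob 8 mm higher, lying loose. Origin: centre of its underside; y is its long axis.
- rule: Bystander: yellow folded rule, 32 x 230 x 16 mm, lying loose. Origin: centre of its underside; y is its long axis.
- driver: Bystander: screwdriver with red handle, about 200 mm long, lying loose along its x axis.
- bin: Bystander: open yellow parts bin, 150 x 100 x 60 mm, with bolts in it. Origin: centre of its underside.
There are look-alikes about, which are no part of the job. What is shaped like the probe but green is not meant. What is shaped like the spool but brown is not meant.

How it is judged:
On the way, in this order (a step that is already met when the one before it is completed fails the run):
1. the bobbin sits fully down on the stand's seat, upright, contacts up, released (horizontal distance between spool and stand_seat below 0.004 m and z of spool in the frame of stand_seat between -0.003 and 0.003 m and angle between spool's own z axis and vertical below 0.06 rad and contact force between the fingers and spool below 0.1 N), for 0.2 s.
2. the probe's tip presses on the red contact (horizontal distance between spool and stand_seat below 0.004 m and z of spool in the frame of stand_seat between -0.003 and 0.003 m and angle between spool's own z axis and vertical below 0.06 rad and distance between probe_tip and red_pad below 0.009 m and contact force between probe and spool above 0.4 N), for 0.2 s.
3. the probe's tip presses on the blue contact (horizontal distance between spool and stand_seat below 0.004 m and z of spool in the frame of stand_seat between -0.003 and 0.003 m and angle between spool's own z axis and vertical below 0.06 rad and distance between probe_tip and blue_pad below 0.009 m and contact force between probe and spool above 0.4 N), for 0.2 s.
At the end, for the whole second after the job is handed in: The bobbin is on the spindle, contacts up, its underside centre within 4 mm sideways and 3 mm in height of the seat's, tilted less than 0.06 rad, at rest; the probe is back in its holder, its origin within 8 mm sideways and 4 mm in height of the holder's mouth, tilted less than 0.08 rad, at rest (horizontal distance between spool and stand_seat below 0.004 m and z of spool in the frame of stand_seat between -0.003 and 0.003 m and angle between spool's own z axis and vertical below 0.06 rad and linear speed of each of spool, probe below 0.02 m/s and horizontal distance between probe and holder_seat below 0.008 m and z of probe in the frame of holder_seat between -0.004 and 0.004 m and angle between probe's own z axis and vertical below 0.08 rad); the robot touches nothing.
It fails at once if the bobbin is dropped down the spindle (faster than 0.45 m/s on it) (horizontal distance between spool and stand_seat below 0.008 m and z of spool in the frame of stand_seat below 0.06 m and linear speed of spool above 0.45 m/s).
It fails at once if the probe is pressed on the bobbin with more than 20 N (contact force between probe and spool above 20 N).
It fails at once if the meter, rule, screwdriver or bin is moved more than 30 mm (distance of any of meter, rule, driver, bin from where it was at the start of the episode above 0.03 m).
It also fails if it takes over 67 s, if anything falls off the work surface, if the arm or the gripper's body presses on something with over 40 N, if the wrist force passes 120 N, or if a joint passes its speed limit or range.

## Robot

A 6-joint arm with a two-finger parallel gripper is mounted at the origin on the work surface. World frame = base frame: x ahead of the robot, y to its left, z up, the work surface at z = 0. Lengths are in m, angles in rad, forces in N, time in s.
With the tool pointing down it reaches from about 0.275 to 1 m from the base axis. Payload 8.4 kg.
Tool frame: the origin (TCP) lies on the centre line of the jaws, within the pads' length; the fingertips stand 17 mm ahead of it and the grasp point (between the pads) lies 2 mm behind it (bot.tcp_to_tips is the z of the fingertips in the tool frame, in m); z points along the fingers, y is the line along which they close (so a half turn about z gives the same grasp; the last joint's range is limited). The gripper opens to 85 mm and grips with 20 to 120 N. Pads are 22 mm wide; open, the fingers measure 114 mm over their backs; the gripper's body (76 mm by 85 mm) begins 54 mm behind the grasp point. The pads swing forward as they close: fully open they stand 13 mm farther back than shut.
Start: joints at [1.188, 0.353, 1.633, -0, 1.155, -0.002], TCP at [0.232, 0.58, 0.248] pointing down, gripper open.
Joint ranges: [-2.63, 2.63], [-0.92, 2.1], [0.06, 2.66], [-1.3, 4.44], [0, 2.69], [-3.02, 3.02]. Speed limits (rad/s): [2.22, 2.22, 2.79, 3.14, 3.14, 3.14].

## Interface

Orientations are given as a unit quaternion [x, y, z, w].
In Python, from workcell import bot, hand, kinematics, get_obs, vision, hand_in gives the robot as it stands. The module is installed in compiled form; this text tells all that it offers. Calls block until the motion is done:
- bot.reach(position, orientation): joint-space move of the TCP to a pose.
- bot.servo_line(position, ori=None, velocity=0.15): straight line of the TCP; ori=None keeps the orientation; velocity is the mean speed in m/s.
- bot.goto_joints(angles): joint-space move.
- hand.move_gripper(opening, strength=None): finger opening in m; strength is the grip in N (None keeps the last); returns when the fingers have stopped.
- bot.dwell(seconds).
- kinematics.solve_ik(position, orientation): joint angles nearest the present ones, or None.
- get_obs(): the state.
- vision.read_camera(name): name is "scene" or "top" or "wrist"; returns a dict with "frame" (400x640x3 uint8, red, green, blue), "intrinsics" (3x3 intrinsics, pixels), "dist" ([k1, k2, p1, p2, k3] as OpenCV has them; the pictures are not rectified), "view" (4x4, takes a point from world to camera coordinates). Camera axes: x right, y down, z forward; pixel columns grow to the right and rows downward; lengths in m; the calibration is good to about 2 mm. A picture is of the moment at which its call begins. There is no depth.
A pose or a line that the arm cannot do raises bot.IKError and nothing moves.
- hand_in(): hands the job in; it is judged then, once.
The state is a dict: "time_s": time; "joint_pos": joint angles; "joint_vel": joint speeds; "joint_efforts": joint torques, N m; "position": TCP position; "orientation": TCP orientation; "wrist_force": force on the tool from outside, world axes, zero at the start; "ft_torque": the same for the moment, N m; "gripper_width": finger opening in m; "grip_force": force on a finger pad.
Only numpy, scipy, OpenCV 4.12 (cv2) and the standard library are available. Lean on these libraries where they do the work, as an engineer would, in place of code of your own. Each camera call takes 0.05 s, during which the arm holds its last target. There are 200 camera calls.

## Working session

There is one attempt and no reset: what is moved stays moved. The work goes in short steps, each a Python script; the robot and the scene stay as the last script left them, time stands still between calls to the robot, and variables do not carry over. Pictures are saved under pics/ and viewed, at most 10 in all, crops included, and the job is handed in when it is done.

```bash
mkdir -p pics; cat > h.py <<'E'
import numpy as np, cv2
from workcell import bot, hand, kinematics, get_obs, vision, hand_in
from scipy.spatial.transform import Rotation as R
def save(c,name):
    o=vision.read_camera(c); cv2.imwrite(f'pics/{name}.png',o['frame'][:,:,::-1]); np.savez(f'pics/{name}.npz',**{k:np.array(o[k]) for k in('frame','intrinsics','dist','view')}); return o
def load(name): return dict(np.load(f'pics/{name}.npz'))
def px2w(o,uv,z):
    p=cv2.undistortPoints(np.array([[uv]],float),o['intrinsics'],o['dist'])[0,0]
    V=o['view']; Rm=V[:3,:3]; c=-Rm.T@V[:3,3]; d=Rm.T@np.array([p[0],p[1],1])
    return c+d*(z-c[2])/d[2]
def w2px(o,P):
    V=o['view']; return cv2.projectPoints(np.array(P,float).reshape(-1,3),cv2.Rodrigues(V[:3,:3])[0],V[:3,3],o['intrinsics'],o['dist'])[0][:,0]
def down(yaw): # tool z down, tool y axis at angle yaw+90 (x at yaw)
    c,s=np.cos(yaw),np.sin(yaw)
    return R.from_matrix(np.array([[c,s,0],[s,-c,0],[0,0,-1]])).as_quat()
E
python3 - <<'E'
from h import *
for c in('scene','top'):
    o=save(c,c+'0'); V=o['view']; print(c,-V[:3,:3].T@V[:3,3])
g=get_obs(); print(g['time_s'],g['orientation'],g['wrist_force'],g['gripper_width'])
E
```

```text
scene [1.02154039 0.61960842 0.92784254]
top [ 0.37430319 -0.12277702  1.349061  ]
0.1 [ 1.89257308e-01  9.81927339e-01 -5.98277600e-04 -1.19036353e-04] [-0.13014835 -0.42824261  0.03345437] 0.08466082179555771
```

View pics/top0.png

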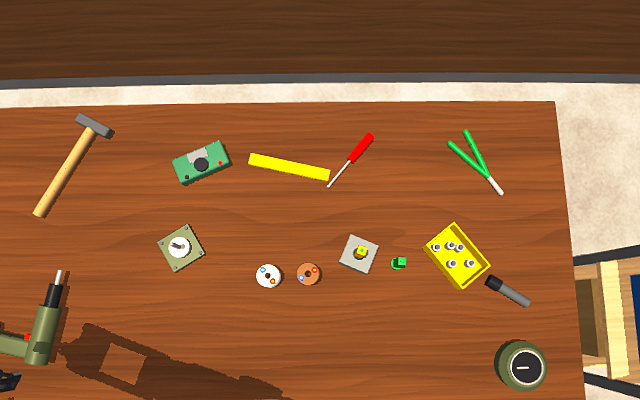

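View pics/scene0.png

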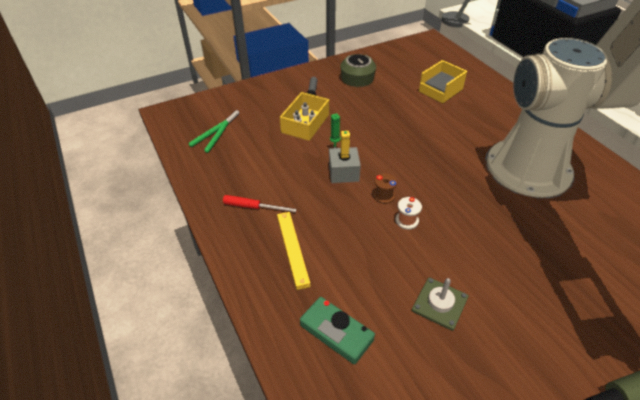

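In the top view, the candidates are the white spool (268,276) versus the brown one (309,273), and the yellow probe in the grey holder (361,253) versus the green one (400,263). The stand is at (181,247). White and yellow fit the description. I'll confirm in a crop.

```bash
python3 - <<'E'
from h import *
f=load('top0')['frame'][:,:,::-1]
a=cv2.resize(f[220:295,155:330],None,fx=4.5,fy=4.5,interpolation=cv2.INTER_CUBIC)
b=cv2.resize(f[225:280,335:415],None,fx=4.5,fy=4.5,interpolation=cv2.INTER_CUBIC)
b=cv2.copyMakeBorder(b,0,0,0,a.shape[1]-b.shape[1],cv2.BORDER_CONSTANT)
cv2.imwrite('pics/crop1.png',np.vstack([a,b]));print(a.shape)
E
```

```text
(338, 788, 3)
```

View pics/crop1.png

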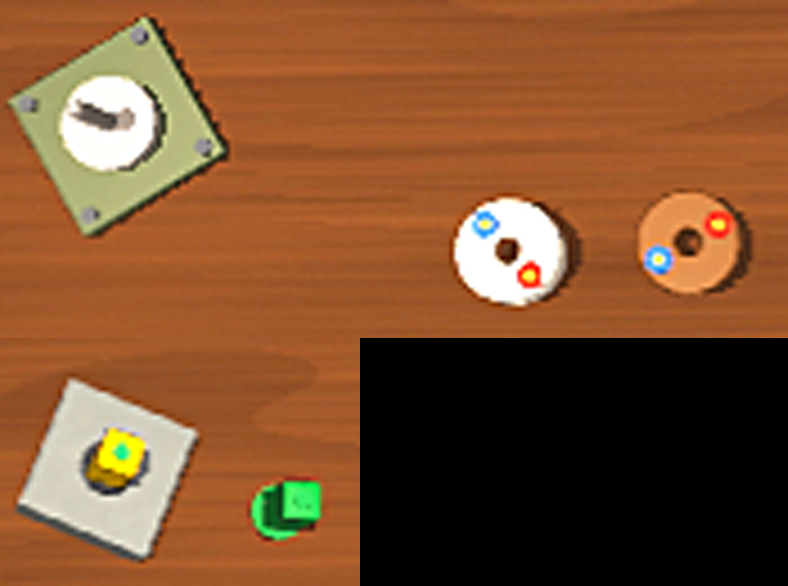

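```bash
cat >> h.py <<'E'
def ca(x,y,o=(155,220),s=4.5): return ((x+.5)/s-.5+o[0],(y+.5)/s-.5+o[1])
def cb(x,y): return ca(x,y-338,(335,225))
E
python3 - <<'E'
from h import *
np.set_printoptions(precision=4,suppress=True)
o=load('top0')
P=lambda uv,z: px2w(o,uv,z)[:2]
print('bore',P(ca(507,250),.06)); b=P(ca(485,224),.062); r=P(ca(530,275),.062); print('blue,red',b,r,(b+r)/2,np.linalg.norm(b-r))
br=P(ca(688,242),.06); print('brown',br)
c=[P(ca(*q),.014) for q in((148,17),(9,101),(92,236),(228,151))]; print('stand',np.mean(c,0),P(ca(109,123),.03))
c=[P(cb(*q),.06) for q in((70,380),(197,433),(147,552),(18,507))]; print('holder',np.mean(c,0),[np.degrees(np.arctan2(*(c[i]-c[i-1])[::-1])) for i in range(4)])
c=[P(cb(*q),.146) for q in((107,428),(146,436),(138,478),(98,470))]; print('handle',np.mean(c,0),[np.degrees(np.arctan2(*(c[i]-c[i-1])[::-1])) for i in range(4)],[np.linalg.norm(c[i]-c[i-1]) for i in range(4)])
print('green', P(cb(301,501),.09))
print('meter',P((200,162),.035),'rule',P((290,167),.016))
E
```

```text
bore [0.4436 0.0021]
blue,red [0.4587 0.0148] [ 0.4289 -0.0115] [0.4438 0.0016] 0.03971164696824616
brown [ 0.4471 -0.1033]
stand [0.5236 0.2443] [0.5235 0.2461]
holder [ 0.4978 -0.2387] [np.float64(-23.401685086855736), np.float64(-113.61032221523068), np.float64(155.47792972453976), np.float64(70.0160950764657)]
handle [ 0.4975 -0.239 ] [np.float64(-13.577433545627194), np.float64(-102.3888779058992), np.float64(167.5378161076693), np.float64(77.91709095875834)] [np.float64(0.023694162484095217), np.float64(0.021836183599080138), np.float64(0.02357001040806287), np.float64(0.02229782675991907)]
green [ 0.4743 -0.3462]
meter [0.7606 0.195 ] rule [ 0.7483 -0.0558]
```

```bash
python3 - <<'E'
from h import *
bot.reach([0.45,0.22,0.25],down(np.pi/2)); save('wrist','w1')
bot.reach([0.40,0.002,0.22],down(np.pi/2)); o=save('wrist','w2')
a=[load(n)['frame'][:,:,::-1] for n in('w1','w2')]
for n,s in(('w1',[.5236,.245,.03]),('w2',[.4437,.0018,.06])): print(w2px(load(n),[s]),get_obs()['time_s'])
cv2.imwrite('pics/w12.png',np.vstack([a[0][100:],a[1][100:]]))
E
```

```text
[[390.1859889  144.16914173]] 2.65
[[367.17770782 182.03184274]] 2.65
```

View pics/w12.png

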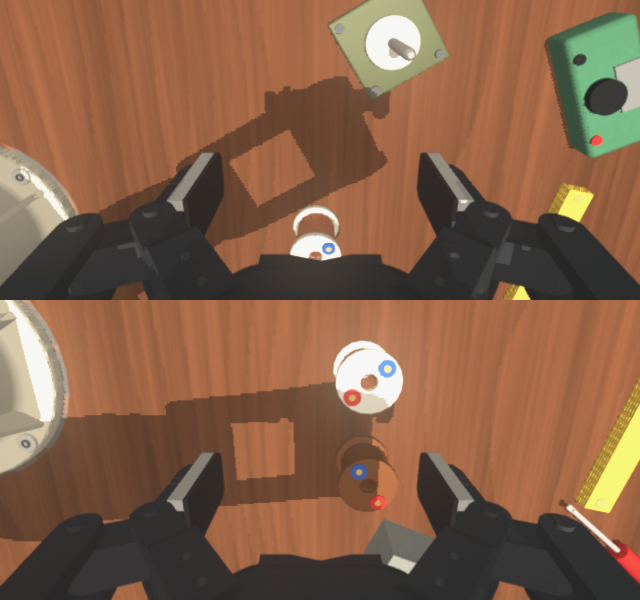

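Wrist view: the stand's seat is centred at (393,143), the white spool's bore at (370,181), blue at (388,169) and red at (352,198). All are within 3 px of the prediction, so I'll grasp.

```bash
python3 - <<'E'
from h import *
np.set_printoptions(precision=4,suppress=True)
st=px2w(load('w1'),(393,143),.03); sp=px2w(load('w2'),(370,181.5),.06)
print('stand',st,'spool',sp)
s=(sp[:2]+[.4437,.0018])/2
q=down(np.pi/2)
bot.reach([*s,.15],q); bot.servo_line([*s,.050],velocity=.12)
hand.move_gripper(.055,40); g=get_obs(); print(g['gripper_width'],g['grip_force'],g['time_s'])
bot.servo_line([*s,.18],velocity=.15); g=get_obs(); print(g['position'],g['gripper_width'],g['grip_force'],g['wrist_force'])
bot.reach([.5236,.246,.18],q); save('top','t2');o=save('wrist','w3');save('scene','s3')
f=[load('w3')['frame'][:,:,::-1][150:], cv2.resize(load('top0' if 0 else 't2')['frame'][200:290,130:290,::-1],(640,360))]
cv2.imwrite('pics/w3t.png',cv2.resize(np.vstack(f),(600,572))); print(get_obs()['time_s'])
E
```

```text
stand [0.5264 0.2462 0.03  ] spool [0.4462 0.0023 0.06  ]
0.0582626645695224 39.92382477968931 4.4417
[0.4442 0.002  0.1792] 0.05769405013184257 43.36833480745554 [-0.3724 -0.067  -2.6828]
6.6167
```

View pics/w3t.png

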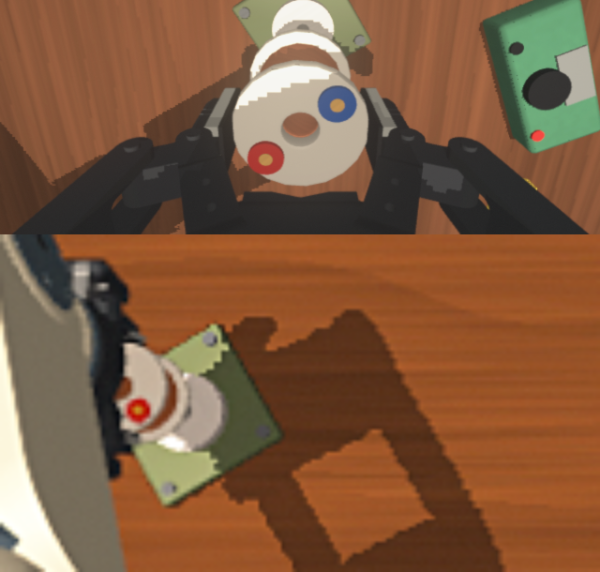

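```bash
python3 - <<'E'
from h import *
np.set_printoptions(precision=4,suppress=True)
o=load('w3'); f=640/600; g=get_obs(); print(g['position'],R.from_quat(g['orientation']).as_matrix()[:,2])
for p in((301,124),(266,158),(337,104)): print(px2w(o,(p[0]*f,p[1]*1.0664+150),g['position'][2]+.0105))
print('top seat old',o['view'][:3,:3].T@np.array([0,0,1]))
E
```

```text
[0.5235 0.2445 0.18  ] [-0.0003 -0.0004 -1.    ]
[0.5243 0.2479 0.1905]
[0.5091 0.2311 0.1905]
[0.539  0.2572 0.1905]
top seat old [-0.0008 -0.291  -0.9567]
```

```bash
python3 - <<'E'
from h import *
np.set_printoptions(precision=4,suppress=True)
t=np.array([.5245,.246])
def pr(): g=get_obs(); print(g['position'],g['wrist_force'],g['ft_torque'],round(g['time_s'],2)); return g
bot.servo_line([*t,.158],velocity=.1); bot.dwell(.2); g=pr(); f0=g['wrist_force']
z=.158
while z>.1305:
    z-=.004; bot.servo_line([*t,z],velocity=.04); g=pr()
    if g['wrist_force'][2]-f0[2]>6 : print('contact'); break
save('wrist','w4')
E
```

```text
[0.5248 0.2461 0.1586] [ 0.0783  0.7666 -2.6094] [ 0.0137  0.017  -0.0229] 7.18
[0.5243 0.246  0.1538] [-0.5119 -0.4176 -3.5802] [ 0.0345  0.058  -0.0484] 7.43
[0.5243 0.2459 0.1497] [-0.1056 -0.1333 -2.8574] [ 0.0081  0.0134 -0.0093] 7.68
[0.5243 0.2459 0.1457] [ 0.072   0.8279 -2.8087] [-0.0256  0.0288 -0.001 ] 7.93
[0.5243 0.2459 0.1417] [ 0.9877 -0.2543 -3.1899] [-0.036   0.0105  0.009 ] 8.18
[0.5243 0.2459 0.1377] [-0.7658  0.2492 -2.6947] [-0.0206 -0.044   0.0617] 8.43
[0.5243 0.2459 0.1337] [ 0.6286 -0.0371 -2.4259] [0.0144 0.006  0.0053] 8.68
[0.5243 0.2459 0.1297] [-0.4414 -0.0525 -3.9864] [ 0.0298  0.0266 -0.0093] 8.93
```

```bash
python3 - <<'E'
from h import *
np.set_printoptions(precision=4,suppress=True)
t=np.array([.5245,.246])
def pr(): g=get_obs(); print(g['position'],g['wrist_force'],round(g['time_s'],2)); return g
def down_to(zs,step,v,lim):
    z=get_obs()['position'][2]
    while z>zs:
        z=max(z-step,zs); bot.servo_line([*t,z],velocity=v); g=get_obs()
        if g['wrist_force'][2]>lim or np.hypot(*g['wrist_force'][:2])>8: print('contact'); pr(); return True
    pr()
down_to(.088,.01,.08,6) or down_to(.076,.0015,.03,3)
hand.move_gripper(.085); pr()
bot.servo_line([*t,.2],velocity=.2)
bot.reach([.49,.15,.25],down(np.pi/2)); save('wrist','w5'); save('top','t5')
f=[load('w5')['frame'][:,:,::-1][:250], cv2.resize(load('t5')['frame'][200:290,130:290,::-1],(640,360))]
cv2.imwrite('pics/w5t.png',cv2.resize(np.vstack(f),(600,572))); print(get_obs()['time_s'])
print(w2px(load('w5'),[[.5245,.246,.03],[.5245,.246,.09]]))
E
```

```text
[0.5245 0.246  0.088 ] [ 0.1749 -0.3928 -3.863 ] 10.33
contact
[0.5247 0.2462 0.0811] [-2.6354 -0.3089  5.4904] 11.58
[0.5246 0.246  0.0805] [-0.1214  0.6044 -0.5172] 11.97
13.35
[[355.1186  69.536 ]
 [362.6546  64.2916]]
```

View pics/w5t.png

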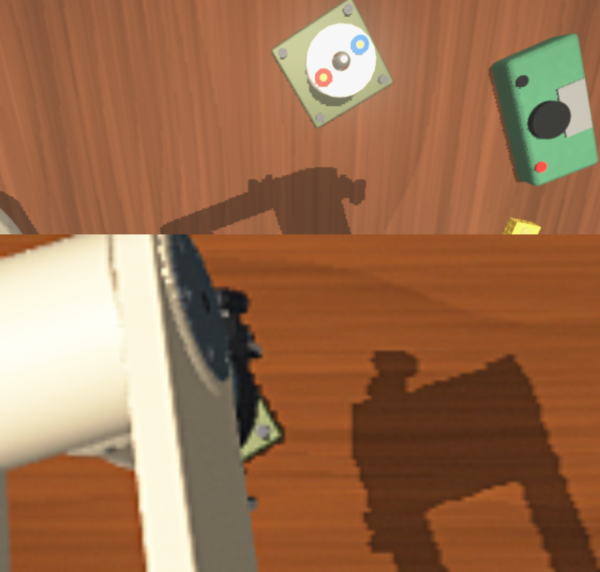

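The bobbin is seated on the spindle (tip visible in the bore), contacts up, with red at wrist pixel (346,82) and blue at (384,47). Next I'll look at the probe from near.

```bash
python3 - <<'E'
from h import *
np.set_printoptions(precision=4,suppress=True)
o=load('w5'); r=px2w(o,(345.6,82),.092);b=px2w(o,(384,47),.092); print('red',r,'blue',b,(r+b)/2,np.linalg.norm(r-b),np.degrees(np.arctan2(*(r-b)[1::-1])))
yaw=np.radians(77.6)
p=np.array([.4975,-.239])-.05*np.array([np.cos(yaw),np.sin(yaw)])
bot.reach([*p,.26],down(yaw)); o=save('wrist','w6')
q=w2px(o,[[.4975,-.239,.146],[.4975,-.239,.06]]); print(q,get_obs()['time_s'])
x,y=q[0].astype(int); x0=max(x-100,0);y0=max(y-75,0); print(x0,y0)
cv2.imwrite('pics/w6c.png',cv2.resize(o['frame'][y0:y0+150,x0:x0+200,::-1],None,fx=4,fy=4,interpolation=cv2.INTER_CUBIC))
E
```

```text
red [0.511  0.2325 0.092 ] blue [0.5406 0.2586 0.092 ] [0.5258 0.2455 0.092 ] 0.03946722589548505 -138.60456878706134
[[318.8329 130.8961]
 [319.1298 121.3871]] 15.0083
218 55
```

View pics/w6c.png

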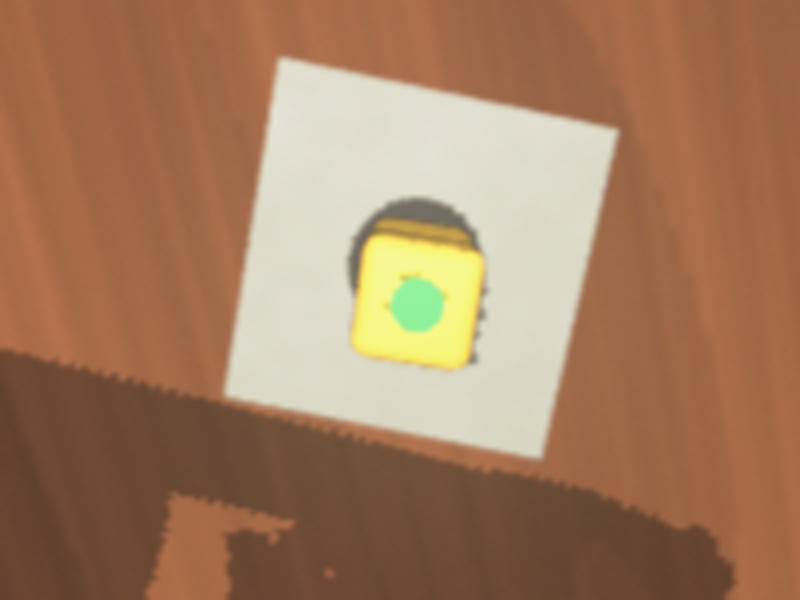

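```bash
python3 - <<'E'
from h import *
np.set_printoptions(precision=4,suppress=True)
o=load('w6')
def an(c): return [round(np.degrees(np.arctan2(*(c[i]-c[i-1])[::-1])),1) for i in range(4)]
P=lambda q,z: px2w(o,((q[0]+.5)/4-.5+218,(q[1]+.5)/4-.5+55),z)[:2]
c=[P(q,.146) for q in((368,230),(488,250),(468,372),(350,352))]; print('handle',np.mean(c,0),an(c),[np.linalg.norm(c[i]-c[i-1]) for i in range(4)],P((418,304),.146))
c=[P(q,.06) for q in((280,57),(619,128),(543,459),(225,397))]; print('holder',np.mean(c,0),an(c))
E
```

```text
handle [ 0.5   -0.239] [np.float64(68.5), np.float64(-21.6), np.float64(-110.9), np.float64(158.0)] [np.float64(0.021570948095125466), np.float64(0.021318065539480232), np.float64(0.021722940277699526), np.float64(0.021520578654471052)] [ 0.4998 -0.2393]
holder [ 0.5001 -0.2394] [np.float64(66.4), np.float64(-23.5), np.float64(-113.4), np.float64(156.5)]
```

```bash
python3 - <<'E'
from h import *
np.set_printoptions(precision=4,suppress=True)
def pr(): g=get_obs(); print(g['position'],g['wrist_force'],g['gripper_width'],round(g['time_s'],2)); return g
yaw=np.radians(68.); p=[.4987,-.2392]
bot.reach([*p,.22],down(yaw)); bot.servo_line([*p,.108],velocity=.12); bot.dwell(.2); pr()
hand.move_gripper(.015,40); bot.dwell(.2); pr()
bot.servo_line([*p,.23],velocity=.15); pr()
a=np.array([.5246,.2459]); d=.02*np.array([np.cos(np.radians(-138.6)),np.sin(np.radians(-138.6))])
bot.reach([*(a+d),.23],down(np.pi/2)); bot.servo_line([*(a+d),.192],velocity=.1); bot.dwell(.2); pr()
o=save('wrist','w7'); s=save('scene','s7'); q=w2px(s,[[*(a+d),.092]])[0].astype(int); print(q)
x,y=q
c=cv2.resize(s['frame'][y-60:y+20,x-60:x+60,::-1],(600,400),interpolation=cv2.INTER_CUBIC)
cv2.imwrite('pics/w7.png',cv2.resize(np.vstack([cv2.resize(o['frame'][150:,:,::-1],(600,234)),c]),(560,592)))
E
```

```text
[ 0.4991 -0.2394  0.1087] [ 0.1355 -0.3034  0.3394] 0.08528937906267306 16.66
[ 0.4988 -0.2392  0.1081] [-0.8151  0.7526  1.1884] 0.021498781924568545 17.45
[ 0.4981 -0.2389  0.229 ] [ 0.289  -0.4108 -1.3553] 0.021737237301309897 18.42
[0.5101 0.2328 0.1927] [ 0.3424  0.3704 -0.7824] 0.021434171755677738 20.88
[449 273]
```

View pics/w7.png

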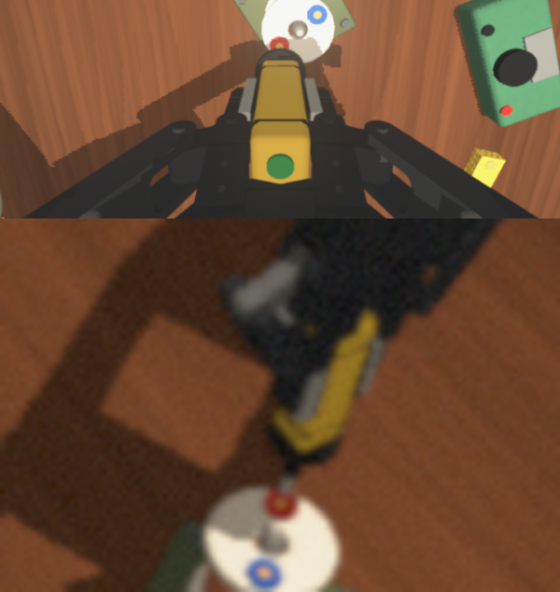

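The probe is held straight, and its tip is just above the red contact (tip (287,487), red (281,505) in the crop). I'll press it now.

```bash
python3 - <<'E'
from h import *
np.set_printoptions(precision=4,suppress=True)
def F(n=8):
    v=[]
    for _ in range(n): bot.dwell(.03); v.append(get_obs()['wrist_force'])
    return np.mean(v,0)
a=np.array([.5246,.2459]); d=.02*np.array([np.cos(np.radians(-138.6)),np.sin(np.radians(-138.6))])
for k,n in((1,'red'),(-1,'blue')):
    t=a+k*d
    if k<0: bot.servo_line([*t,.194],velocity=.08)
    f0=F(); z=.186; bot.servo_line([*t,z],velocity=.04)
    while z>.173:
        z-=.0015; bot.servo_line([*t,z],velocity=.02); f=F(4)-f0
        if f[2]>2: break
    bot.dwell(.5); g=get_obs(); print(n,z,g['position'],f,F(6)-f0,round(g['time_s'],2)); 
    save('wrist','press_'+n); save('scene','sp_'+n)
    bot.servo_line([*t,.194],velocity=.05)
ims=[]
for n in('red','blue'):
    s=load('sp_'+n)['frame']; ims.append(cv2.resize(s[213:293,389:509,::-1],(600,280) if 0 else (420,280),interpolation=cv2.INTER_CUBIC))
cv2.imwrite('pics/press.png',np.vstack(ims)); print(get_obs()['time_s'],get_obs()['gripper_width'])
E
```

```text
red 0.18 [0.5097 0.2327 0.18  ] [ 0.6805 -0.2156  2.1337] [1.0301 0.0755 1.9949] 23.57
blue 0.1785 [0.5397 0.2592 0.1785] [0.9766 0.2149 2.0639] [1.1239 0.9348 1.9106] 27.99
28.75 0.021685075402345426
```

View pics/press.png

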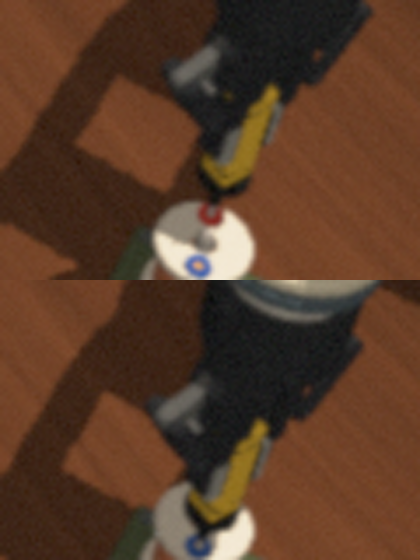

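Both presses measured about 2 N with the tip on the red and then the blue contact. I'll return the probe now.

```bash
python3 - <<'E'
from h import *
np.set_printoptions(precision=4,suppress=True)
def pr(m=''): g=get_obs(); print(m,g['position'],g['wrist_force'],round(g['time_s'],2)); return g
yaw=np.radians(68.); p=[.4987,-.2392]
q=get_obs()['position']; bot.servo_line([q[0],q[1],.24],velocity=.15)
bot.reach([*p,.24],down(yaw)); bot.dwell(.2); f0=pr()['wrist_force'][2]
z=.24
while z>.1075:
    z-=.01 if z>.122 else .0015
    bot.servo_line([*p,z],velocity=.08 if z>.112 else .03); g=get_obs()
    if g['wrist_force'][2]-f0>5 or np.hypot(*g['wrist_force'][:2])>6: break
pr('stop'); 
if z<.111:
    hand.move_gripper(.085); bot.dwell(.2); pr('rel')
    bot.servo_line([*p,.22],velocity=.15)
    bot.reach([.4,-.0,.3],down(np.pi/2)); bot.dwell(.3)
    s=save('scene','sf'); t=save('top','tf'); pr()
    cv2.imwrite('pics/fin.png',np.vstack([cv2.resize(s['frame'][100:340,280:500,::-1],(400,436))[:, :],cv2.resize(t['frame'][225:280,335:415,::-1],(400,160) if 0 else (400,160))]))
E
```

```text
[ 0.4991 -0.2385  0.24  ] [-0.0335 -1.2415 -1.8339] 31.23
stop [ 0.499  -0.2394  0.108 ] [-4.3515  1.9995 16.6786] 36.77
rel [ 0.4987 -0.2392  0.1065] [-0.1782 -0.3104 -0.451 ] 37.61
 [ 0.4001 -0.0003  0.2998] [-1.0589  1.2166 -0.4551] 39.97
```

View pics/fin.png

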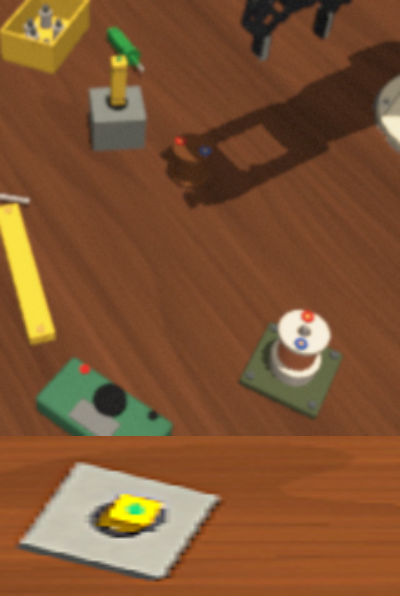

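The probe is home and the bobbin is mounted. The green look-alike has tipped over, so I'll compare the first and last top pictures to check the bystanders didn't move, then hand in.

```bash
python3 - <<'E'
from h import *
a,b=load('top0')['frame'],load('tf')['frame']
for n,(x,y,w,h) in dict(bin=(420,218,75,75),rule=(245,148,88,36),meter=(168,135,66,52),driver=(322,128,55,62)).items():
    A,B=[cv2.cvtColor(i[y:y+h,x:x+w],cv2.COLOR_RGB2GRAY).astype(np.float32) for i in(a,b)]
    print(n,cv2.phaseCorrelate(A,B),abs(A-B).mean())
print(hand_in())
E
```

```text
bin ((0.517958590345529, 0.45442553141523234), 0.9854329985300699) 7.417778
rule ((-0.02173629361584517, 0.0037716682735791096), 1.0143403132756552) 6.628788
meter ((0.017826357853124364, 0.00589147506831722), 0.9997874327893119) 9.182693
driver ((-0.04437041943864273, 0.026361136041821), 0.9989459068824847) 7.601173
the job is handed in; nothing more can be done
None
```

The job is handed in: the bobbin is seated and released, red then blue were pressed at about 2 N each, and the probe is back home upright; the meter, rule and screwdriver did not move, but the green look-alike probe got knocked over and the bin shifted about 1–2 mm, well under its 30 mm limit.

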